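# Pack the plating kit carrier

## Robot

A 6-joint arm with a two-finger parallel gripper is mounted at the origin on a cart in front of the work surface, level with it; the furniture and walls round the work are solid. World frame = base frame: x ahead of the robot, y to its left, z up, the work surface at z = 0. Lengths are in mm, angles in rad, forces in N, time in s.
With the tool pointing down it reaches from about 275 to 750 mm from the base axis. Payload 10.2 kg.
Tool frame: the origin (TCP) lies midway between the tips of the shut fingers; the grasp point (between the pads) lies 19 mm behind it; z points along the fingers, y is the line along which they close (so a half turn about z gives the same grasp; the last joint's range is limited). The gripper opens to 85 mm and grips with 20 to 120 N. Pads are 22 mm wide; open, the fingers measure 114 mm over their backs; the gripper's body (76 mm by 85 mm) begins 54 mm behind the grasp point. The pads swing forward as they close: fully open they stand 13 mm farther back than shut.
Start: joints at [0.937, 0.313, 1.498, -0, 1.331, -0.223], TCP at [209.668, 481.322, 231.294] pointing down, gripper open.
Joint ranges: [-2.94, 2.94], [-0.97, 2.17], [0.19, 2.56], [-1.23, 4.37], [0.02, 3.11], [-2.88, 2.88]. Speed limits (rad/s): [2.39, 2.39, 3.01, 3.14, 3.14, 3.14].

## Interface

Orientations are given as a unit quaternion [w, x, y, z].
In Python, from rig import sense, capture, finish_job, find_in, place_of gives the robot as it stands. The module is installed in compiled form; this text tells all that it offers.
- The arm moves only by the shell command python3 -m jog 'ROWS' [FORCE]. ROWS is JSON, a list of rows, each an object of numbers: "tx", "ty", "tz": the shift along the tool's x, y, z in mm; "ax", "ay", "az": the turn, a rotation vector about the tool's x, y, z in rad; "jaw": the closure, from -1 (fully open) to 1 (shut), so that 0 is half open. In form: [{"tx": .., "ty": .., "tz": .., "ax": .., "ay": .., "az": .., "jaw": ..}, ...]. A call has 1 to 5 rows; each row shifts and turns the commanded pose from where the row before left it, along the tool's axes as they then stand; what a row does not reach is not made up. A row lasts 1/8 s, in which the tool goes at most 62.5 mm and 10.7 degrees, less where a joint would pass 70% of its speed; a pose out of reach is approached as far as the arm can. A call with a gripper value outside its range is refused whole. The fingers move at their own pace and stop on an object; FORCE is the grip in N (left out, the last holds). Time passes only in rows, so rows that do not move let the fingers close. It gives the time, the measured TCP pose, the force, the opening and the grip force at its end, in the units of the state.
- sense(): the state, without advancing time (a new reading comes with each control period).
- capture(name): name is "side" or "top"; returns a dict with "color" (420x560x3 uint8, red, green, blue), "depth" (420x560 float32, mm along the optical axis (not along the pixel's ray), 0 where there is no reading), "fx", "fy", "cx", "cy" (pixels), "camera_from_world" (4x4, takes a point from world to camera coordinates). Camera axes: x right, y up, looking along -z (the intrinsics and any distortion apply to the point x, -y, -z); pixel columns grow to the right and rows downward; lengths in mm; the calibration is good to about 2 mm. A picture is of the moment at which its call begins.
- finish_job(): hands the job in; it is judged then, once.
Trained networks look in the newest picture that a camera, given by its name, has taken for a name from the list of things; names that differ only in an ending like _2 or _b are one class to them, and where a whole thing is asked for, a point or a joint stands for the part that bears it (a point fixed in the world has none). Each returns a list of dicts, best first, with "conf" (0 to 1); they miss things now and then, are a little off and sometimes report something else, mostly with a low value. They report only what shows in the picture. A call takes as long as a camera call. They do not tell look-alikes from the thing itself.
- find_in(query, camera): "centre" ([column, row] in pixels, amid what is visible of it).
- place_of(query, camera): "centre" ([column, row] in pixels: a listed point, or the origin of a listed thing).
The state is a dict: "time_s": time; "joints": joint angles; "dq": joint speeds; "tau": joint torques, N m; "eef_pos": TCP position; "ee_rot": TCP orientation; "force": force on the tool from outside, world axes, zero at the start; "wrist_torque": the same for the moment, N m; "grip_width": opening from 0.0 (shut) to 1.0 (fully open); "grip_force": force on a finger pad.
Only numpy, scipy, OpenCV 4.12 (cv2) and the standard library are available. Lean on these libraries where they do the work, as an engineer would, in place of code of your own. Each camera call takes 0.05 s, during which the arm holds its last target. There are 200 camera calls.

## Task

Pack the plating kit: stand the pair of dishes, the small stubby white-capped bottle, the tall blue-capped tube and the small carton upright in the carrier tray, each fully down in the one seat made for its shape. The tall white bottle and the open glass beaker do not belong to the kit: leave them standing where they are.

Things in the scene. Friction and masses are not known exactly. Their poses are not given: they have to be found in the camera images.
- tube_mid (a point): Tall screw-cap tube, standing: 115 mm high, body 32 mm in diameter with a flat foot, ribbed blue cap 34 mm in diameter over the top 13 mm. Weighs about 30 to 45 g and topples easily. The point is on its axis, half-way up; z is its own upward axis.
- bottle_mid (a point): Small stubby bottle, standing: 62 mm high, clear body 40 mm in diameter up to the shoulder at about 30 mm, narrowing above it to a white cap 26 mm in diameter over the top 20 mm. About 50 to 70 g. The point is on its axis, half-way up; z is its own upward axis.
- dish_mid (a point): Two closed round culture dishes taped together as one flat disc, clear with a pale pink filling: 61 mm in diameter, 30 mm high, lying flat. About 30 to 40 g. The point is on its axis, half-way up; z is its own upward axis.
- carton_mid (a point): Small white and purple carton, rigid and closed: 51 mm along its x, 81 mm along its y, 56 mm high. It stands beside one end of the carrier tray with its long side about across the tray. About 60 to 85 g. The point is its centre; z is upward.
- seat_tube_floor (a point): Fixed seat, one of four side by side (in any order) in the long white carrier tray in front of the row of things. White plate 84 x 83 mm, its floor 10 mm above the worktop, with a grey tall narrow tube-like collar: bore 48 mm, wall 3 mm, rim 34 mm above the seat's floor. Seat of the tube. Point: centre of the floor; x across the tray (about away from the robot), y along it, z up.
- seat_bottle_floor (a point): Fixed seat, one of four side by side (in any order) in the long white carrier tray in front of the row of things. White plate 84 x 83 mm, its floor 10 mm above the worktop, with a grey low ring of middle size: bore 56 mm, wall 3 mm, rim 6 mm above the seat's floor. Seat of the small bottle. Point: centre of the floor; x across the tray (about away from the robot), y along it, z up.
- seat_dish_floor (a point): Fixed seat, one of four side by side (in any order) in the long white carrier tray in front of the row of things. White plate 84 x 83 mm, its floor 10 mm above the worktop, with a grey low wide ring: bore 75 mm, wall 3 mm, rim 5 mm above the seat's floor. Seat of the pair of dishes. Point: centre of the floor; x across the tray (about away from the robot), y along it, z up.
- seat_carton_floor (a point): Fixed seat, one of four side by side (in any order) in the long white carrier tray in front of the row of things. White plate 84 x 83 mm, its floor 10 mm above the worktop, with a grey pair of low straight rails along x, 67 mm apart between their inner faces, 80 mm long, 3 mm thick, 8 mm high, open at both ends. Seat of the carton, whose long side goes along x. Point: centre of the floor; x across the tray (about away from the robot), y along it, z up.
- tall_bottle_mid (a point): Tall all-white bottle, 130 mm high, 56 mm in diameter, with a white cap; not part of the kit, stays where it stands. It stands in the row with the tube, the small bottle, the dishes, the beaker and a roll of tape, which change places; neighbours are about 105 mm apart from centre to centre. The point is on its axis, half-way up; z is its own upward axis.
- beaker_mid (a point): Small open glass beaker, 58 mm high, 44 mm in diameter; not part of the kit, stays where it stands, in the same row. The point is on its axis, half-way up; z is its own upward axis.
Things that resemble listed ones, but are neither listed nor needed, are in the scene too. Leave any yellow look-alike of the part that bears bottle_mid alone.

How it is judged (in metres and radians):
At the end, for the whole second after the job is handed in: Tube, small bottle and dishes within 12 mm and carton within 20 mm of the centre of their own seats, down on the seat floors (height within 4 mm), upright within 0.12 rad, at rest; tall bottle and beaker upright (0.15 rad) within 30 mm of where they were (horizontal distance between tube_mid and seat_tube_floor below 0.012 m and z of tube_mid in the frame of seat_tube_floor between 0.0535 and 0.0615 m and angle between each of tube_mid, bottle_mid, dish_mid, carton_mid's own z axis and vertical below 0.12 rad and linear speed of each of tube, bottle, dish, carton below 0.01 m/s and horizontal distance between bottle_mid and seat_bottle_floor below 0.012 m and z of bottle_mid in the frame of seat_bottle_floor between 0.027 and 0.035 m and horizontal distance between dish_mid and seat_dish_floor below 0.012 m and z of dish_mid in the frame of seat_dish_floor between 0.011 and 0.019 m and horizontal distance between carton_mid and seat_carton_floor below 0.02 m and z of carton_mid in the frame of seat_carton_floor between 0.024 and 0.032 m and distance of each of tall_bottle_mid, beaker_mid from where it was at the start of the episode below 0.03 m and angle between each of tall_bottle_mid, beaker_mid's own z axis and vertical below 0.15 rad); the robot touches nothing.
It fails at once if the tall white bottle is pushed or carried more than 30 mm or tipped (distance of tall_bottle_mid from where it was at the start of the episode above 0.03 m or angle between tall_bottle_mid's own z axis and vertical above 0.3 rad).
It fails at once if the open beaker is pushed or carried more than 30 mm or tipped (distance of beaker_mid from where it was at the start of the episode above 0.03 m or angle between beaker_mid's own z axis and vertical above 0.3 rad).
It also fails if it takes over 120 s, if anything falls off the work surface, if the arm or the gripper's body presses on something with over 40 N, if the wrist force passes 120 N, or if a joint passes its speed limit or range.

## Working session

There is one attempt and no reset: what is moved stays moved. The work goes in short steps, Python scripts to look and compute and a shell command to move; the robot and the scene stay as the last step left them, time stands still between calls to the robot, and variables do not carry over. Pictures are saved under pics/ and viewed, at most 14 in all, crops included, and the job is handed in when it is done.

```bash
mkdir -p pics; cat > h.py <<'E'
import numpy as np, cv2
from rig import *
def shot(n,f=None):
    c=capture(n)
    if f: cv2.imwrite('pics/'+f,c['color'][:,:,::-1])
    return c
def p3(c,u,v,r=2,z=None):
    T=np.linalg.inv(c['camera_from_world'])
    d=c['depth'][int(v)-r:int(v)+r+1,int(u)-r:int(u)+r+1]; d=d[d>0]
    ray=np.array([(u-c['cx'])/c['fx'],-(v-c['cy'])/c['fy'],-1])
    o=T[:3,3]
    if z is None: return T[:3,:3]@(ray*np.median(d))+o
    w=T[:3,:3]@ray
    return o+w*(z-o[2])/w[2]
def cloud(c):
    T=np.linalg.inv(c['camera_from_world'])
    v,u=np.mgrid[:420,:560]; d=c['depth']
    P=np.stack([(u-c['cx'])/c['fx']*d,-(v-c['cy'])/c['fy']*d,-d],-1)
    return P@T[:3,:3].T+T[:3,3]
E
python3 - <<'E'
from h import *
np.set_printoptions(precision=1,suppress=True)
for n in('top','side'):
    c=shot(n,n+'0.png'); print(n,np.linalg.inv(c['camera_from_world']),c['fx'],[k for k in c])
    for q in['tube_mid','bottle_mid','dish_mid','carton_mid','seat_tube_floor','seat_bottle_floor','seat_dish_floor','seat_carton_floor','tall_bottle_mid','beaker_mid']:
        for r in place_of(q,n)[:3]:
            print(q,np.round(r['centre']),round(r['conf'],2),p3(c,*r['centre']))
print(sense())
E
```

```text
top [[  -0.     1.    -0.2  387.7]
 [  -1.    -0.    -0.   172.7]
 [  -0.     0.2    1.  1002.1]
 [   0.     0.     0.     1. ]] 454.30469625225993 ['color', 'depth', 'fx', 'fy', 'cx', 'cy', 'camera_from_world']
tube_mid [410. 209.] 0.59 [523.7 -84.  109.2]
bottle_mid [311. 217.] 0.74 [518.  108.3  60.8]
bottle_mid [147. 159.] 0.54 [653.  456.1  61.7]
bottle_mid [410. 208.] 0.4 [524.2 -83.5 113.7]
dish_mid [266. 215.] 0.84 [528.9 203.3  29.4]
carton_mid [176. 262.] 0.65 [431.1 392.8  55.4]
seat_tube_floor [264. 259.] 0.62 [435.8 210.3   9.7]
seat_bottle_floor [345. 256.] 0.95 [438.7  35.   10.7]
seat_bottle_floor [411. 206.] 0.25 [528.9 -84.7 114.2]
seat_dish_floor [305. 254.] 0.57 [445.1 121.9  10. ]
seat_carton_floor [228. 261.] 0.88 [433.8 288.1   9. ]
seat_carton_floor [353. 214.] 0.6 [531.7  12.    3.3]
tall_bottle_mid [207. 215.] 0.81 [518.3 315.8 128.6]
beaker_mid [224. 262.] 0.26 [430.9 297.6   9.7]
side [[   0.9    0.3   -0.4  127.8]
 [  -0.5    0.5   -0.7 -586.9]
 [  -0.     0.8    0.6  752.7]
 [   0.     0.     0.     1. ]] 472.458253517001 ['color', 'depth', 'fx', 'fy', '
[... 381 characters left out ...]
t_dish_floor [250. 254.] 0.73 [440.4 126.9   6.7]
seat_dish_floor [218. 214.] 0.63 [433.  295.3   7. ]
seat_carton_floor [216. 213.] 0.69 [429.3 299.7   8.3]
seat_carton_floor [307. 265.] 0.21 [511.8   0.6  44.7]
tall_bottle_mid [246. 180.] 0.96 [518.8 301.1  78.2]
beaker_mid [308. 264.] 0.94 [513.6  -1.   48.5]
{'time_s': 1.1, 'joints': array([ 0.9,  0.3,  1.5, -0. ,  1.3, -0.2]), 'dq': array([ 0.,  0.,  0.,  0.,  0., -0.]), 'tau': array([ -0. , -41.2, -26. ,  -0. ,   0. ,   0. ]), 'eef_pos': array([209.7, 481.3, 231.3]), 'ee_rot': array([ 0. ,  0.2,  1. , -0. ]), 'force': array([-0.6, -1.2,  0.6]), 'wrist_torque': array([-0., -0.,  0.]), 'grip_force': 0.0, 'grip_width': 0.9973539487237709}
```

View pics/top0.png

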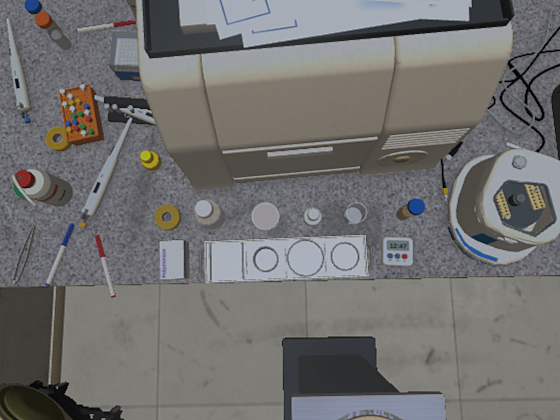

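View pics/side0.png

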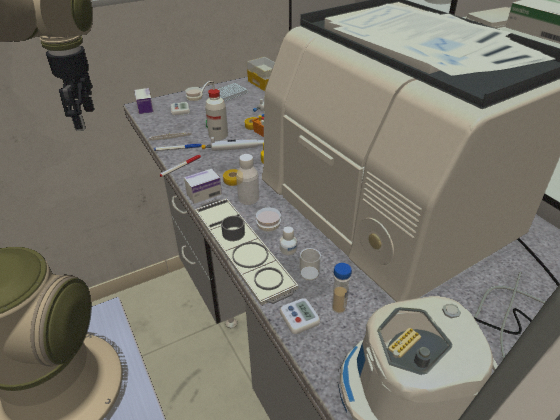

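The top picture shows, left to right, the tape (167,217), tall bottle (207,212), dishes (265,216), white-capped small bottle (312,215), beaker (355,213), and blue-capped tube (412,208). The carton is at (172,260). Tray seats are carton (225,261), tube (264,259), dish (305,257) and bottle (345,256). 

Small-bottle candidates are (312,215) with a white cap and (149,159) in yellow. The white one fits the description. Next I'll measure and check a crop.

```bash
python3 - <<'E'
from h import *
from scipy.optimize import least_squares
np.set_printoptions(precision=1,suppress=True)
ct=shot('top'); cs=shot('side')
A=ct['color'][190:290,150:440]; B=cs['color'][160:330,160:400]
cv2.imwrite('pics/crop.png',np.vstack([cv2.resize(A,(780,269),interpolation=3),cv2.resize(cv2.resize(B,None,fx=1.9,fy=1.9,interpolation=3),(780,330)) ])[:,:,::-1])
P=cloud(ct);Q=cloud(cs)
def sel(P,x,y,r,z0,z1): 
    M=P.reshape(-1,3);k=(np.hypot(M[:,0]-x,M[:,1]-y)<r)&(M[:,2]>z0)&(M[:,2]<z1);return M[k]
def circ(a,R):
    if len(a)<5:return None
    f=lambda p:np.hypot(a[:,0]-p[0],a[:,1]-p[1])-R
    return least_squares(f,np.median(a[:,:2],0),loss='soft_l1').x
for n,x,y,R,z0,z1 in[('tube',524,-84,17,100,120),('bottle',518,106,13,44,70),('dish',529,203,30.5,24,36),('tall',518,314,28,100,140),('beaker',525,10,22,40,65)]:
    a=sel(P,x,y,R+18,z0,z1);b=sel(Q,x,y,R+18,z0,z1)
    print(n,len(a),a.mean(0),(a.min(0)+a.max(0))/2,'sz',np.ptp(a,axis=0),'| side',len(b),b.mean(0),circ(b,R))
a=sel(P,431,393,70,48,64);print('carton',cv2.minAreaRect(a[:,:2].astype(np.float32)),a[:,2].mean())
a=sel(P,525,-84,40,5,100);print('tube body',a.min(0),a.max(0),len(a))
# tray plate: bright & z~10
m=(abs(P[...,2]-10)<7)&(P[...,0]>375)&(P[...,0]<500)&(P[...,1]>-40)&(P[...,1]<350)&(ct['color'].min(2)>185)
print('tray',cv2.minAreaRect(P[m][:,:2].astype(np.float32)),P[m][:,2].mean(),P[m].min(0),P[m].max(0))
# seat rings dark pixels
m=(P[...,2]<60)&(P[...,0]>398)&(P[...,0]<478)&(P[...,1]>-5)&(P[...,1]<330)&(ct['color'].max(2)<150)
for y in(210,122,35):
    k=m&(abs(P[...,1]-y)<41); print('ring',y,k.sum(),cv2.minEnclosingCircle(P[k][:,:2].astype(np.float32)),P[k].mean(0))
k=(P[...,2]>40)&(P[...,0]>560)&(P[...,1]>-100)&(P[...,1]<330);
for z in(50,100,150,200,250,300):
    k=(abs(Q[...,2]-z)<15)&(Q[...,0]>550)&(Q[...,1]>-60)&(Q[...,1]<330);print('machine',z,np.percentile(Q[k][:,0],1) if k.any() else None)
k=(abs(Q[...,0]-520)<120)&(Q[...,1]<-120)&(Q[...,1]>-400)&(Q[...,2]>40);print('right dev ymax',np.percentile(Q[k][:,1],99))
E
```

```text
tube 244 [528.9 -94.5 114.1] [529.2 -95.3 110. ] sz [32.2 31.3 17.1] | side 250 [ 526.  -100.6  111.5] [529.6 -95.6]
bottle 122 [525.5 104.3  60.5] [526.1 103.6  55.6] sz [23.9 23.2 19.9] | side 113 [523.7  99.3  56.3] [526.9 105.2]
dish 617 [529.2 205.8  30.4] [528.9 205.3  30.6] sz [59.9 58.7 10. ] | side 337 [527.9 203.8  28.9] [529.1 207.3]
tall 275 [530.6 322.  127.7] [531.5 323.  116.9] sz [32.4 33.2 33.1] | side 203 [528.5 316.4 119.7] [537.6 337.4]
beaker 139 [529.2  12.2  53. ] [528.   14.1  50.8] sz [43.1 42.5 21.5] | side 247 [527.9  13.3  49.3] [527.3  13.4]
carton ((439.29840087890625, 400.75), (81.13936614990234, 50.85237121582031), 0.5595478415489197) 55.41161283308844
tube body [ 515.2 -102.2    5.2] [560.3 -49.1  98.6] 174<stdin>:21: RuntimeWarning: Mean of empty slice.
  ret = ret.dtype.type(ret / rcount)
Traceback (most recent call last):
ValueError: zero-size array to reduction operation minimum which has no identity
```

View pics/crop.png

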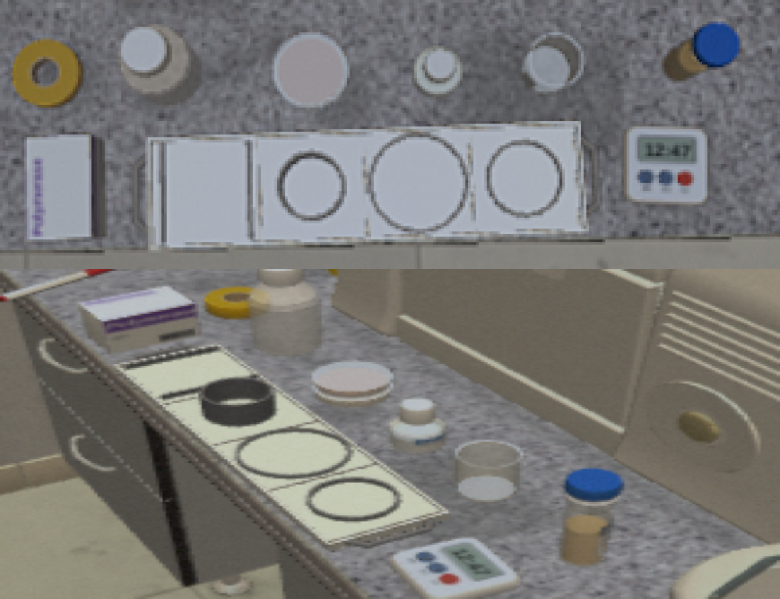

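The crop confirms the white-capped stubby bottle at (438,68) and the seat order of rails, tall collar, wide ring and middle ring. I still need the seats and the clearances.

```bash
python3 - <<'E'
from h import *
np.set_printoptions(precision=1,suppress=True)
ct=shot('top'); cs=shot('side')
P=cloud(ct);Q=cloud(cs)
col=ct['color'].astype(int)
m=(abs(P[...,2]-10)<8)&(P[...,0]>370)&(P[...,0]<500)&(P[...,1]>-40)&(P[...,1]<350)&(col.min(2)>150)
m=m.astype(np.uint8); n,l,s,_=cv2.connectedComponentsWithStats(cv2.morphologyEx(m,cv2.MORPH_CLOSE,np.ones((5,5))))
i=1+s[1:,4].argmax(); k=(l==i)
print('tray',cv2.minAreaRect(P[k][:,:2].astype(np.float32)),P[k][:,2].mean(),s[i])
r=cv2.minAreaRect(P[k][:,:2].astype(np.float32))
print(cv2.boxPoints(r))
g=col.max(2)
for n,u,v,z,R in(('tube',265.5,259,44,27),('dish',305,257,15,40.5),('bottle',345,256,16,31)):
    c0=p3(ct,u,v,z=z)
    # score ring darkness
    M=ct['camera_from_world']
    best=[]
    th=np.linspace(0,2*np.pi,120)
    for dx in np.arange(-16,17,1):
        for dy in np.arange(-16,17,1):
            X=np.stack([c0[0]+dx+(R-1.5)*np.cos(th),c0[1]+dy+(R-1.5)*np.sin(th),th*0+z],-1)
            C=X@M[:3,:3].T+M[:3,3]
            uu=ct['fx']*C[:,0]/-C[:,2]+ct['cx'];vv=ct['fy']*-C[:,1]/-C[:,2]+ct['cy']
            s=cv2.remap(g.astype(np.float32),uu.astype(np.float32)[None],vv.astype(np.float32)[None],1).mean()
            best.append((s,c0[0]+dx,c0[1]+dy))
    best.sort(); print(n,np.array(best[:3]))
for z in(50,100,150,200,250,300):
    o=[]
    for W in(P,Q):
        k=(abs(W[...,2]-z)<15)&(W[...,0]>565)&(W[...,0]<800)&(W[...,1]>-60)&(W[...,1]<300);o.append(np.percentile(W[k][:,0],2) if k.sum()>20 else None)
    print('machine',z,o)
for W in(P,Q):
    k=(abs(W[...,0]-520)<80)&(W[...,1]<-125)&(W[...,1]>-400)&(W[...,2]>30)&(W[...,2]<400);print('right dev ymax',np.percentile(W[k][:,1],[90,99]),W[k][:,2].max())
E
```

```text
tray ((434.6993713378906, 163.89370727539062), (93.57479095458984, 351.7867431640625), 1.0713797807693481) 15.09763901477794 [ 205  235  164   48 6575]
[[384.6 338.9]
 [391.2 -12.8]
 [484.8 -11.1]
 [478.2 340.6]]
tube [[103.2 434.5 206.3]
 [105.3 434.5 207.3]
 [107.8 435.5 206.3]]
dish [[118.6 437.4 121.9]
 [121.9 436.4 121.9]
 [123.5 438.4 121.9]]
bottle [[110.9 438.6  36.7]
 [114.  439.6  36.7]
 [116.  438.6  37.7]]
machine 50 [np.float64(596.0330076794266), np.float64(597.0271638660706)]
machine 100 [np.float64(601.3138706743915), np.float64(601.1242666053804)]
machine 150 [np.float64(603.7385236303768), np.float64(603.6717509952842)]
machine 200 [np.float64(605.9217307947396), np.float64(606.0768204643039)]
machine 250 [np.float64(608.3725518117499), np.float64(607.929978215163)]
machine 300 [np.float64(620.1132997168811), np.float64(621.1847925567797)]
right dev ymax [-217.7 -207.7] 157.21488616082524
right dev ymax [-241.6 -224.9] 153.8293987024084
```

```bash
cat > go.py <<'E'
# prints tool-frame shift from present pose to a TCP target (tool y along world y)
import sys,numpy as np
from rig import sense
from scipy.spatial.transform import Rotation as R
s=sense();q=s['ee_rot'];r=R.from_quat([q[1],q[2],q[3],q[0]])
G=R.from_matrix(np.array([[-1,0,0],[0,1,0],[0,0,-1.]]))
t=np.array([float(a) for a in sys.argv[1:4]])
print('t',round(s['time_s'],2),'pos',s['eef_pos'].round(1),'turn',(r.inv()*G).as_rotvec().round(3),'shift',r.inv().apply(t-s['eef_pos']).round(1),'aligned shift',G.inv().apply(t-s['eef_pos']).round(1),'w',round(s['grip_width'],3),'F',s['force'].round(1),'gf',round(s['grip_force'],1))
E
python3 go.py 439 401 231
```

```text
t 1.3 pos [209.7 481.3 231.3] turn [ 0.     0.    -0.411] shift [-242.3   17.9    0.3] aligned shift [-229.3  -80.3    0.3] w 1.0 F [-0.1  0.4 -0.3] gf 0.0
```

```bash
python3 -m jog '[{"az":0.1},{"az":0.1},{}]'; python3 go.py 439 401 231
```

```text
t 1.3 pos [209.7 481.3 231.3] turn [ 0.     0.    -0.411] shift [-242.3   17.9    0.3] aligned shift [-229.3  -80.3    0.3] w 1.0 F [-0.1  0.4 -0.3] gf 0.0schema error: expected keys tx, ty, tz, ax, ay, az, jaw
```

```bash
python3 -m jog '[{"tx":0,"ty":0,"tz":0,"ax":0,"ay":0,"az":-0.137,"jaw":-1},{"tx":0,"ty":0,"tz":0,"ax":0,"ay":0,"az":-0.137,"jaw":-1},{"tx":0,"ty":0,"tz":0,"ax":0,"ay":0,"az":-0.137,"jaw":-1}]'; python3 -m jog '[{"tx":-46,"ty":-16,"tz":0,"ax":0,"ay":0,"az":0,"jaw":-1},{"tx":-46,"ty":-16,"tz":0,"ax":0,"ay":0,"az":0,"jaw":-1},{"tx":-46,"ty":-16,"tz":0,"ax":0,"ay":0,"az":0,"jaw":-1},{"tx":-46,"ty":-16,"tz":0,"ax":0,"ay":0,"az":0,"jaw":-1},{"tx":-46,"ty":-16,"tz":0,"ax":0,"ay":0,"az":0,"jaw":-1}]'; python3 -m jog '[{"tx":0,"ty":0,"tz":0,"ax":0,"ay":0,"az":0,"jaw":-1},{"tx":0,"ty":0,"tz":0,"ax":0,"ay":0,"az":0,"jaw":-1}]'; python3 go.py 439 401 18
```

```text
time_s: 1.68
eef_pos: [209.6, 481.3, 231.3]
ee_rot: [-0.0, -0.002, 1.0, -0.0]
force: [-0.7, 0.1, -0.5]
grip_width: 0.999
grip_force: 0.0
time_s: 2.3
eef_pos: [441.2, 400.7, 231.3]
ee_rot: [0.0, -0.0, 1.0, 0.0]
force: [0.2, 1.1, 0.4]
grip_width: 1.001
grip_force: 0.0
time_s: 2.55
eef_pos: [439.3, 401.5, 231.2]
ee_rot: [-0.0, -0.0, 1.0, -0.0]
force: [0.3, -0.1, 1.3]
grip_width: 1.001
grip_force: 0.0
t 2.55 pos [439.3 401.5 231.2] turn [-0.    -0.001  0.   ] shift [ 2.000e-01 -5.000e-01  2.132e+02] aligned shift [  0.3  -0.5 213.2] w 1.001 F [ 0.3 -0.1  1.3] gf 0.0
```

```bash
python3 -m jog '[{"tx":0,"ty":0,"tz":50,"ax":0,"ay":0,"az":0,"jaw":-1},{"tx":0,"ty":0,"tz":50,"ax":0,"ay":0,"az":0,"jaw":-1},{"tx":0,"ty":0,"tz":50,"ax":0,"ay":0,"az":0,"jaw":-1},{"tx":0,"ty":0,"tz":40,"ax":0,"ay":0,"az":0,"jaw":-1},{"tx":0,"ty":0,"tz":21,"ax":0,"ay":0,"az":0,"jaw":-1}]' 30; python3 -m jog '[{"tx":0,"ty":0,"tz":0,"ax":0,"ay":0,"az":0,"jaw":-0.2},{"tx":0,"ty":0,"tz":0,"ax":0,"ay":0,"az":0,"jaw":1},{"tx":0,"ty":0,"tz":0,"ax":0,"ay":0,"az":0,"jaw":1},{"tx":0,"ty":0,"tz":0,"ax":0,"ay":0,"az":0,"jaw":1},{"tx":0,"ty":0,"tz":0,"ax":0,"ay":0,"az":0,"jaw":1}]'; python3 -m jog '[{"tx":0,"ty":0,"tz":0,"ax":0,"ay":0,"az":0,"jaw":1},{"tx":0,"ty":0,"tz":0,"ax":0,"ay":0,"az":0,"jaw":1}]'; python3 go.py 432.5 291.3 70
```

```text
time_s: 3.18
eef_pos: [437.7, 401.7, 18.5]
ee_rot: [-0.001, -0.001, 1.0, -0.001]
force: [-0.8, 0.8, 0.5]
grip_width: 0.996
grip_force: 0.0
time_s: 3.8
eef_pos: [440.1, 402.1, 21.9]
ee_rot: [0.001, -0.0, 1.0, 0.001]
force: [-2.1, 1.7, 6.3]
grip_width: 0.593
grip_force: 32.2
time_s: 4.05
eef_pos: [440.1, 402.1, 21.9]
ee_rot: [0.001, -0.0, 1.0, 0.001]
force: [-2.0, 0.5, 6.2]
grip_width: 0.594
grip_force: 32.2
t 4.05 pos [440.1 402.1  21.9] turn [0.002 0.002 0.   ] shift [   7.6 -110.7  -48.3] aligned shift [   7.6 -110.8  -48.1] w 0.594 F [-2.   0.5  6.2] gf 32.2
```

```bash
python3 -m jog '[{"tx":0,"ty":0,"tz":-25,"ax":0,"ay":0,"az":0,"jaw":1},{"tx":0,"ty":0,"tz":-25,"ax":0,"ay":0,"az":0,"jaw":1},{"tx":2,"ty":-36,"tz":0,"ax":0,"ay":0,"az":0,"jaw":1},{"tx":3,"ty":-36,"tz":0,"ax":0,"ay":0,"az":0,"jaw":1},{"tx":2,"ty":-38,"tz":0,"ax":0,"ay":0,"az":0,"jaw":1}]';  python3 -m jog '[{"tx":0,"ty":0,"tz":0,"ax":0,"ay":0,"az":0,"jaw":1},{"tx":0,"ty":0,"tz":0,"ax":0,"ay":0,"az":0,"jaw":1}]'; python3 - <<'E'
from h import *
c=shot('side','carton1.png')
E
python3 go.py 432.5 291.3 32
```

```text
time_s: 4.68
eef_pos: [432.6, 290.4, 70.8]
ee_rot: [0.0, -0.0, 1.0, 0.0]
force: [0.3, -0.7, -0.9]
grip_width: 0.593
grip_force: 31.3
time_s: 4.92
eef_pos: [433.0, 291.8, 70.8]
ee_rot: [0.0, -0.0, 1.0, 0.0]
force: [-0.1, 0.7, -0.1]
grip_width: 0.598
grip_force: 31.4
t 4.97 pos [432.9 292.1  70.6] turn [0.    0.001 0.001] shift [ 0.4 -0.8 38.6] aligned shift [ 0.4 -0.8 38.6] w 0.595 F [-1.  -0.4 -1.4] gf 31.4
```

View pics/carton1.png

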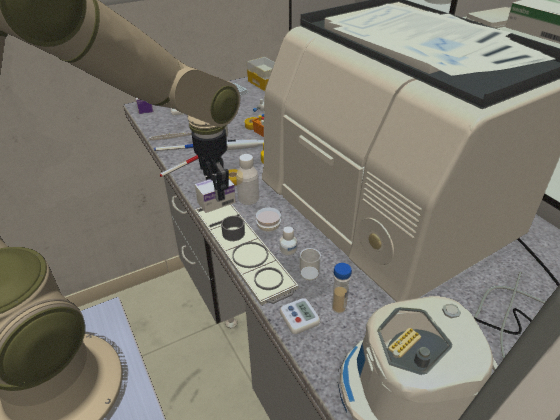

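```bash
python3 -m jog '[{"tx":0,"ty":-0.5,"tz":20,"ax":0,"ay":0,"az":0,"jaw":1},{"tx":0,"ty":0,"tz":12,"ax":0,"ay":0,"az":0,"jaw":1},{"tx":0,"ty":0,"tz":5,"ax":0,"ay":0,"az":0,"jaw":1},{"tx":0,"ty":0,"tz":2,"ax":0,"ay":0,"az":0,"jaw":1},{"tx":0,"ty":0,"tz":0,"ax":0,"ay":0,"az":0,"jaw":1}]';  python3 -m jog '[{"tx":0,"ty":0,"tz":0,"ax":0,"ay":0,"az":0,"jaw":-0.6},{"tx":0,"ty":0,"tz":0,"ax":0,"ay":0,"az":0,"jaw":-0.6},{"tx":0,"ty":0,"tz":0,"ax":0,"ay":0,"az":0,"jaw":-0.6},{"tx":0,"ty":0,"tz":-40,"ax":0,"ay":0,"az":0,"jaw":-0.6},{"tx":0,"ty":0,"tz":-50,"ax":0,"ay":0,"az":0,"jaw":-0.6}]'; python3 go.py 437 206 130
```

```text
time_s: 5.6
eef_pos: [433.1, 291.3, 32.6]
ee_rot: [0.001, -0.0, 1.0, 0.0]
force: [-2.7, -2.2, 11.5]
grip_width: 0.595
grip_force: 29.4
time_s: 6.22
eef_pos: [432.2, 290.6, 121.7]
ee_rot: [-0.001, -0.0, 1.0, -0.0]
force: [0.9, 0.4, 0.5]
grip_width: 0.798
grip_force: 0.0
t 6.22 pos [432.2 290.6 121.7] turn [-0.001 -0.002  0.   ] shift [ -4.8 -84.6  -8.3] aligned shift [ -4.8 -84.6  -8.3] w 0.798 F [0.9 0.4 0.5] gf 0.0
```

```bash
python3 -m jog '[{"tx":0,"ty":-28,"tz":-17,"ax":0,"ay":0,"az":0,"jaw":-0.6},{"tx":0,"ty":-28,"tz":-17,"ax":0,"ay":0,"az":0,"jaw":-0.8},{"tx":0,"ty":-28.5,"tz":-14,"ax":0,"ay":0,"az":0,"jaw":-1},{"tx":-48,"ty":0,"tz":0,"ax":0,"ay":0,"az":0,"jaw":-1},{"tx":-48,"ty":0,"tz":0,"ax":0,"ay":0,"az":0,"jaw":-1}]';  python3 -m jog '[{"tx":0,"ty":0,"tz":0,"ax":0,"ay":0,"az":0,"jaw":-1},{"tx":0,"ty":0,"tz":0,"ax":0,"ay":0,"az":0,"jaw":-1}]'; python3 go.py 529 206 0.5
```

```text
time_s: 6.85
eef_pos: [530.0, 206.1, 169.8]
ee_rot: [0.0, 0.0, 1.0, 0.0]
force: [0.2, -0.2, -0.3]
grip_width: 0.998
grip_force: 0.0
time_s: 7.1
eef_pos: [528.0, 206.4, 168.9]
ee_rot: [-0.001, -0.0, 1.0, -0.0]
force: [0.7, -0.2, -0.1]
grip_width: 0.999
grip_force: 0.0
t 7.1 pos [528.  206.4 168.9] turn [-0.    -0.001  0.   ] shift [ -1.2  -0.4 168.4] aligned shift [ -1.   -0.4 168.4] w 0.999 F [ 0.7 -0.2 -0.1] gf 0.0
```

```bash
python3 -m jog '[{"tx":-1,"ty":-0.4,"tz":50,"ax":0,"ay":0,"az":0,"jaw":-1},{"tx":0,"ty":0,"tz":50,"ax":0,"ay":0,"az":0,"jaw":-1},{"tx":0,"ty":0,"tz":40,"ax":0,"ay":0,"az":0,"jaw":-1},{"tx":0,"ty":0,"tz":20,"ax":0,"ay":0,"az":0,"jaw":-1},{"tx":0,"ty":0,"tz":8,"ax":0,"ay":0,"az":0,"jaw":-1}]' 25; python3 -m jog '[{"tx":0,"ty":0,"tz":0,"ax":0,"ay":0,"az":0,"jaw":-0.2},{"tx":0,"ty":0,"tz":0,"ax":0,"ay":0,"az":0,"jaw":1},{"tx":0,"ty":0,"tz":0,"ax":0,"ay":0,"az":0,"jaw":1},{"tx":0,"ty":0,"tz":0,"ax":0,"ay":0,"az":0,"jaw":1},{"tx":0,"ty":0,"tz":0,"ax":0,"ay":0,"az":0,"jaw":1}]'; python3 go.py 437 122 12
```

```text
time_s: 7.72
eef_pos: [528.6, 206.2, 0.8]
ee_rot: [-0.001, -0.0, 1.0, -0.0]
force: [0.3, 0.6, 0.1]
grip_width: 0.995
grip_force: 0.0
time_s: 8.35
eef_pos: [530.2, 206.2, 2.5]
ee_rot: [0.001, -0.0, 1.0, 0.0]
force: [-2.2, -0.0, 8.2]
grip_width: 0.704
grip_force: 27.5
t 8.35 pos [530.2 206.2   2.5] turn [0.    0.002 0.   ] shift [ 93.2 -84.1  -9.7] aligned shift [ 93.2 -84.2  -9.5] w 0.704 F [-2.2 -0.   8.2] gf 27.5
```

```bash
python3 -m jog '[{"tx":0,"ty":0,"tz":-25,"ax":0,"ay":0,"az":0,"jaw":1},{"tx":0,"ty":0,"tz":-40,"ax":0,"ay":0,"az":0,"jaw":1},{"tx":46,"ty":0,"tz":0,"ax":0,"ay":0,"az":0,"jaw":1},{"tx":46,"ty":-42,"tz":0,"ax":0,"ay":0,"az":0,"jaw":1},{"tx":0,"ty":-42,"tz":0,"ax":0,"ay":0,"az":0,"jaw":1}]';  python3 -m jog '[{"tx":0,"ty":0,"tz":0,"ax":0,"ay":0,"az":0,"jaw":1},{"tx":0,"ty":0,"tz":0,"ax":0,"ay":0,"az":0,"jaw":1}]'; python3 - <<'E'
from h import *
c=shot('side')
cv2.imwrite('pics/dish1.png',cv2.resize(c['color'][130:330,150:400],(750,600))[:,:,::-1])
E
python3 go.py 437 122 12
```

```text
time_s: 8.98
eef_pos: [434.7, 121.7, 66.4]
ee_rot: [-0.001, -0.001, 1.0, -0.0]
force: [1.5, -0.3, 0.3]
grip_width: 0.707
grip_force: 27.3
time_s: 9.22
eef_pos: [438.1, 122.3, 66.6]
ee_rot: [0.0, 0.0, 1.0, 0.0]
force: [1.2, 0.6, -0.3]
grip_width: 0.702
grip_force: 27.3
t 9.28 pos [438.  122.6  66.5] turn [0.    0.001 0.001] shift [ 1.  -0.6 54.5] aligned shift [ 1.  -0.6 54.5] w 0.703 F [-0.1  1.1  0.1] gf 27.3
```

View pics/dish1.png

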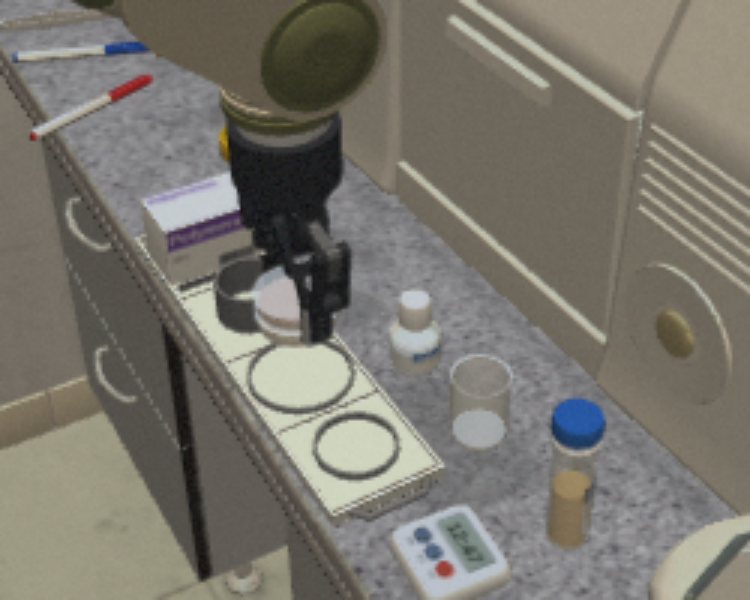

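The dishes are held level over the wide ring at (300,370), and the carton sits in its rails at (200,230). Lowering now.

```bash
python3 -m jog '[{"tx":1,"ty":-0.5,"tz":25,"ax":0,"ay":0,"az":0,"jaw":1},{"tx":0,"ty":0,"tz":18,"ax":0,"ay":0,"az":0,"jaw":1},{"tx":0,"ty":0,"tz":7,"ax":0,"ay":0,"az":0,"jaw":1},{"tx":0,"ty":0,"tz":3,"ax":0,"ay":0,"az":0,"jaw":1},{"tx":0,"ty":0,"tz":1,"ax":0,"ay":0,"az":0,"jaw":1}]';  python3 -m jog '[{"tx":0,"ty":0,"tz":0,"ax":0,"ay":0,"az":0,"jaw":1}]'; python3 go.py 437 122 12
```

```text
time_s: 9.9
eef_pos: [437.0, 121.7, 12.6]
ee_rot: [0.0, -0.0, 1.0, 0.0]
force: [-0.0, 1.0, -0.2]
grip_width: 0.701
grip_force: 27.3
time_s: 10.02
eef_pos: [437.0, 121.6, 12.7]
ee_rot: [0.0, -0.0, 1.0, 0.0]
force: [0.4, -0.2, 0.9]
grip_width: 0.706
grip_force: 27.4
t 10.03 pos [437.  121.6  12.7] turn [0.    0.001 0.   ] shift [0.  0.4 0.7] aligned shift [0.  0.4 0.7] w 0.706 F [ 0.4 -0.2  0.9] gf 27.4
```

```bash
python3 -m jog '[{"tx":0,"ty":0,"tz":1.5,"ax":0,"ay":0,"az":0,"jaw":1},{"tx":0,"ty":0,"tz":0,"ax":0,"ay":0,"az":0,"jaw":1}]';  python3 -m jog '[{"tx":0,"ty":0,"tz":0,"ax":0,"ay":0,"az":0,"jaw":-0.75},{"tx":0,"ty":0,"tz":0,"ax":0,"ay":0,"az":0,"jaw":-0.75},{"tx":0,"ty":0,"tz":0,"ax":0,"ay":0,"az":0,"jaw":-0.75},{"tx":0,"ty":0,"tz":-40,"ax":0,"ay":0,"az":0,"jaw":-0.75},{"tx":0,"ty":0,"tz":-50,"ax":0,"ay":0,"az":0,"jaw":-0.75}]'; python3 go.py 526 105 30
```

```text
time_s: 10.28
eef_pos: [437.1, 121.5, 12.5]
ee_rot: [0.001, -0.0, 1.0, -0.0]
force: [-7.6, -0.8, 23.0]
grip_width: 0.707
grip_force: 29.4
time_s: 10.9
eef_pos: [436.1, 121.4, 101.3]
ee_rot: [-0.001, -0.0, 1.0, -0.0]
force: [0.0, 0.2, 0.6]
grip_width: 0.88
grip_force: 0.0
t 10.9 pos [436.1 121.4 101.3] turn [-0.    -0.002  0.   ] shift [-90.1 -16.4  71. ] aligned shift [-89.9 -16.4  71.3] w 0.88 F [0.  0.2 0.6] gf 0.0
```

```bash
python3 -m jog '[{"tx":-30,"ty":-8,"tz":0,"ax":0,"ay":0,"az":0,"jaw":-0.5},{"tx":-40,"ty":-9,"tz":0,"ax":0,"ay":0,"az":0,"jaw":-0.5},{"tx":-20,"ty":0,"tz":0,"ax":0,"ay":0,"az":0,"jaw":-0.5},{"tx":0,"ty":0,"tz":0,"ax":0,"ay":0,"az":0,"jaw":-0.5},{"tx":0,"ty":0,"tz":0,"ax":0,"ay":0,"az":0,"jaw":-0.5}]' 25;python3 -m jog '[{"tx":0,"ty":0,"tz":30,"ax":0,"ay":0,"az":0,"jaw":-0.5},{"tx":0,"ty":0,"tz":25,"ax":0,"ay":0,"az":0,"jaw":-0.5},{"tx":0,"ty":0,"tz":12,"ax":0,"ay":0,"az":0,"jaw":-0.5},{"tx":0,"ty":0,"tz":4,"ax":0,"ay":0,"az":0,"jaw":-0.5},{"tx":0,"ty":0,"tz":0,"ax":0,"ay":0,"az":0,"jaw":-0.5}]'; python3 go.py 526 104.5 30; python3 - <<'E'
from h import *
c=shot('side')
cv2.imwrite('pics/bot1.png',cv2.resize(c['color'][130:330,150:400],(750,600))[:,:,::-1])
E
```

```text
time_s: 11.52
eef_pos: [525.9, 104.6, 100.5]
ee_rot: [-0.001, -0.0, 1.0, 0.0]
force: [-1.0, 0.1, -0.0]
grip_width: 0.749
grip_force: 0.0
time_s: 12.15
eef_pos: [527.0, 104.5, 30.3]
ee_rot: [0.0, -0.0, 1.0, -0.0]
force: [0.9, 0.7, 0.2]
grip_width: 0.745
grip_force: 0.0
t 12.15 pos [527.  104.5  30.3] turn [-0.     0.001  0.   ] shift [ 1.  -0.   0.3] aligned shift [ 1.  -0.   0.3] w 0.745 F [0.9 0.7 0.2] gf 0.0
```

View pics/bot1.png

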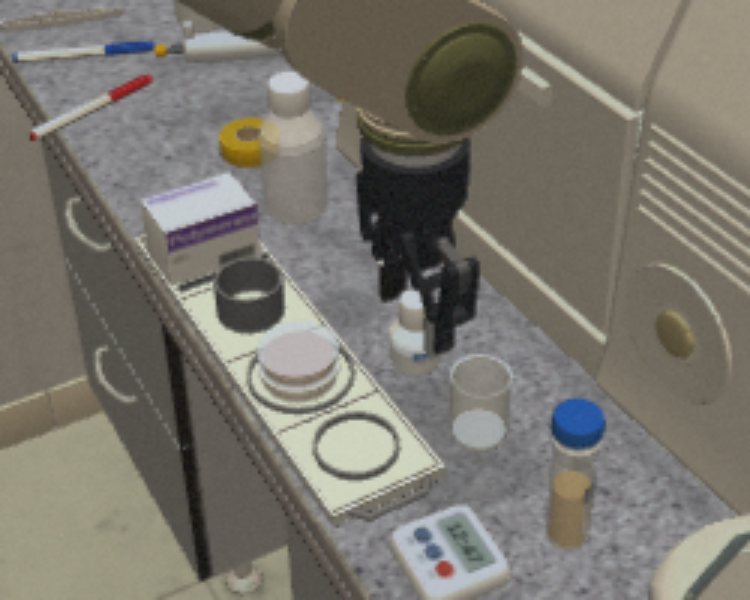

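The dishes are in the wide ring at (298,360), and the fingers straddle the small bottle's cap at (412,310). I'll grip, lift and carry it to the seat.

```bash
python3 -m jog '[{"tx":1,"ty":0,"tz":0,"ax":0,"ay":0,"az":0,"jaw":0},{"tx":0,"ty":0,"tz":0,"ax":0,"ay":0,"az":0,"jaw":0.3},{"tx":0,"ty":0,"tz":0,"ax":0,"ay":0,"az":0,"jaw":1},{"tx":0,"ty":0,"tz":0,"ax":0,"ay":0,"az":0,"jaw":1},{"tx":0,"ty":0,"tz":0,"ax":0,"ay":0,"az":0,"jaw":1}]' 30; python3 -m jog '[{"tx":0,"ty":0,"tz":0,"ax":0,"ay":0,"az":0,"jaw":1},{"tx":0,"ty":0,"tz":-15,"ax":0,"ay":0,"az":0,"jaw":1},{"tx":0,"ty":0,"tz":-30,"ax":0,"ay":0,"az":0,"jaw":1},{"tx":0,"ty":0,"tz":-25,"ax":0,"ay":0,"az":0,"jaw":1},{"tx":0,"ty":0,"tz":0,"ax":0,"ay":0,"az":0,"jaw":1}]'; python3 go.py 439 37 110
```

```text
time_s: 12.82
eef_pos: [525.9, 104.5, 30.4]
ee_rot: [0.0, -0.0, 1.0, 0.0]
force: [-2.6, 0.2, 6.0]
grip_width: 0.372
grip_force: 26.2
time_s: 13.45
eef_pos: [526.8, 104.5, 101.9]
ee_rot: [0.002, -0.0, 1.0, -0.0]
force: [-0.7, 0.5, -0.2]
grip_width: 0.375
grip_force: 24.5
t 13.45 pos [526.8 104.5 101.9] turn [-0.     0.004  0.   ] shift [ 87.7 -67.5  -8.5] aligned shift [ 87.8 -67.5  -8.1] w 0.375 F [-0.7  0.5 -0.2] gf 24.5
```

```bash
python3 - <<'E'
from h import *
c=shot('side')
cv2.imwrite('pics/bot2.png',cv2.resize(c['color'][170:290,220:370],(750,600),interpolation=2)[:,:,::-1])
E
```

```text
(no output)
```

View pics/bot2.png

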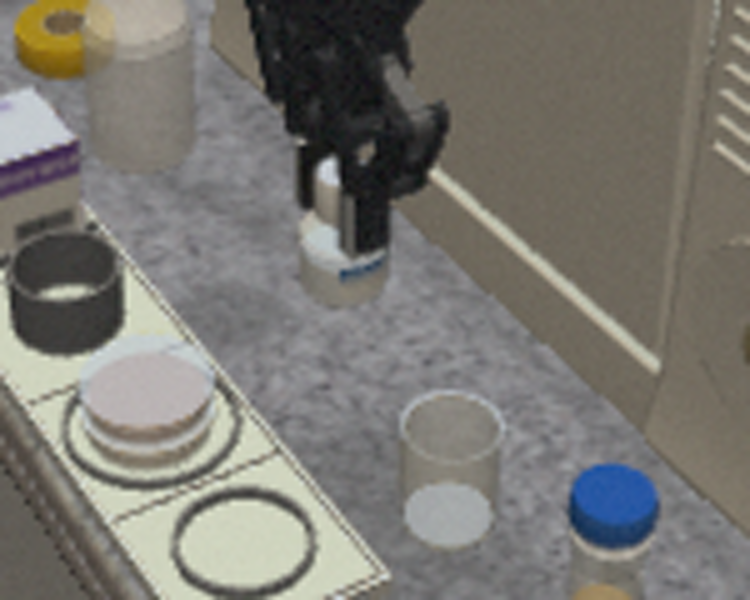

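The bottle hangs upright, gripped at the shoulder. I'll carry it gently to the middle ring.

```bash
python3 -m jog '[{"tx":15,"ty":-10,"tz":0,"ax":0,"ay":0,"az":0,"jaw":1},{"tx":24,"ty":-19,"tz":0,"ax":0,"ay":0,"az":0,"jaw":1},{"tx":24,"ty":-19,"tz":0,"ax":0,"ay":0,"az":0,"jaw":1},{"tx":15,"ty":-12,"tz":0,"ax":0,"ay":0,"az":0,"jaw":1},{"tx":9,"ty":-7,"tz":0,"ax":0,"ay":0,"az":0,"jaw":1}]';python3 -m jog '[{"tx":0,"ty":0,"tz":20,"ax":0,"ay":0,"az":0,"jaw":1},{"tx":0,"ty":0,"tz":20,"ax":0,"ay":0,"az":0,"jaw":1},{"tx":0,"ty":0,"tz":12,"ax":0,"ay":0,"az":0,"jaw":1},{"tx":0,"ty":0,"tz":5,"ax":0,"ay":0,"az":0,"jaw":1},{"tx":0,"ty":0,"tz":0,"ax":0,"ay":0,"az":0,"jaw":1}]'; python3 go.py 439 37 41; python3 - <<'E'
from h import *
c=shot('side')
cv2.imwrite('pics/bot3.png',cv2.resize(c['color'][190:310,200:350],(750,600),interpolation=2)[:,:,::-1])
E
```

```text
time_s: 14.12
eef_pos: [437.8, 37.1, 99.1]
ee_rot: [-0.001, 0.0, 1.0, 0.0]
force: [0.5, 0.8, 0.1]
grip_width: 0.377
grip_force: 24.5
time_s: 14.75
eef_pos: [438.9, 37.5, 42.8]
ee_rot: [-0.0, -0.0, 1.0, 0.0]
force: [1.2, -0.2, -1.2]
grip_width: 0.372
grip_force: 24.6
t 14.75 pos [438.9  37.5  42.8] turn [ 0. -0.  0.] shift [-0.1 -0.5  1.8] aligned shift [-0.1 -0.5  1.8] w 0.372 F [ 1.2 -0.2 -1.2] gf 24.6
```

View pics/bot3.png

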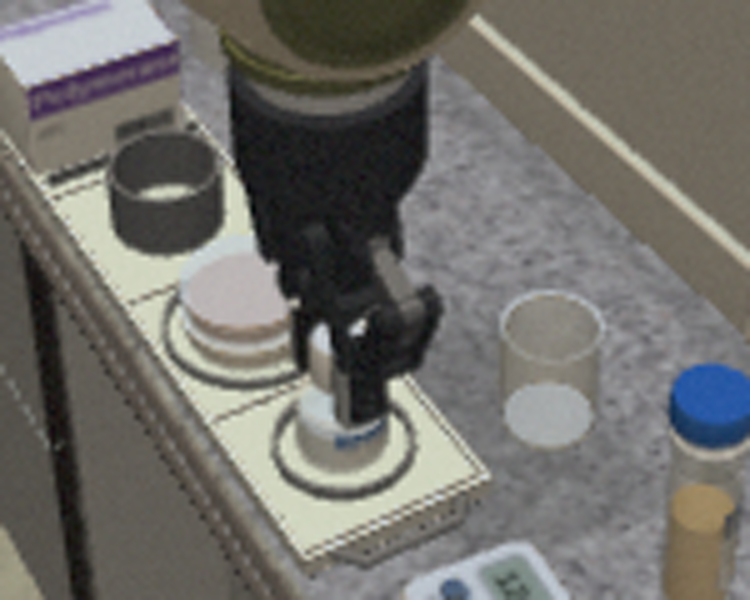

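The bottle is inside the ring at (345,440), just above the floor.

```bash
python3 -m jog '[{"tx":0,"ty":-0.3,"tz":1.5,"ax":0,"ay":0,"az":0,"jaw":1},{"tx":0,"ty":0,"tz":0,"ax":0,"ay":0,"az":0,"jaw":1}]';python3 -m jog '[{"tx":0,"ty":0,"tz":1,"ax":0,"ay":0,"az":0,"jaw":1},{"tx":0,"ty":0,"tz":0,"ax":0,"ay":0,"az":0,"jaw":1}]'
```

```text
time_s: 15.05
eef_pos: [438.9, 37.1, 41.5]
ee_rot: [0.0, -0.0, 1.0, -0.0]
force: [-0.3, 0.8, -0.2]
grip_width: 0.381
grip_force: 24.6
time_s: 15.3
eef_pos: [438.8, 37.2, 40.5]
ee_rot: [0.0, -0.0, 1.0, -0.0]
force: [-1.8, -0.1, 3.1]
grip_width: 0.377
grip_force: 25.9
```

```bash
python3 -m jog '[{"tx":0,"ty":0,"tz":0,"ax":0,"ay":0,"az":0,"jaw":-0.3},{"tx":0,"ty":0,"tz":0,"ax":0,"ay":0,"az":0,"jaw":-0.3},{"tx":0,"ty":0,"tz":0,"ax":0,"ay":0,"az":0,"jaw":-0.3},{"tx":0,"ty":0,"tz":-50,"ax":0,"ay":0,"az":0,"jaw":-0.3},{"tx":0,"ty":0,"tz":-55,"ax":0,"ay":0,"az":0,"jaw":-0.3}]'; python3 -m jog '[{"tx":-15,"ty":-40,"tz":-30,"ax":0,"ay":0,"az":0,"jaw":-0.4},{"tx":-20,"ty":-46,"tz":0,"ax":0,"ay":0,"az":0,"jaw":-0.4},{"tx":-30,"ty":-46,"tz":0,"ax":0,"ay":0,"az":0,"jaw":-0.4},{"tx":-25,"ty":0,"tz":0,"ax":0,"ay":0,"az":0,"jaw":-0.4},{"tx":0,"ty":0,"tz":0,"ax":0,"ay":0,"az":0,"jaw":-0.4}]'; python3 go.py 529 -95.3 53; python3 - <<'E'
from h import *
c=shot('side')
cv2.imwrite('pics/tube1.png',cv2.resize(c['color'][180:330,220:400],(720,600),interpolation=2)[:,:,::-1])
E
```

```text
time_s: 15.92
eef_pos: [438.3, 37.2, 146.3]
ee_rot: [-0.001, -0.0, 1.0, 0.0]
force: [0.6, -0.7, 0.2]
grip_width: 0.649
grip_force: 0.0
time_s: 16.55
eef_pos: [529.3, -95.1, 174.7]
ee_rot: [-0.0, 0.0, 1.0, 0.0]
force: [-0.5, 0.8, 0.1]
grip_width: 0.702
grip_force: 0.0
t 16.55 pos [529.3 -95.1 174.7] turn [ 0.    -0.001 -0.   ] shift [  0.2  -0.3 121.7] aligned shift [  0.3  -0.2 121.7] w 0.702 F [-0.5  0.8  0.1] gf 0.0
```

View pics/tube1.png

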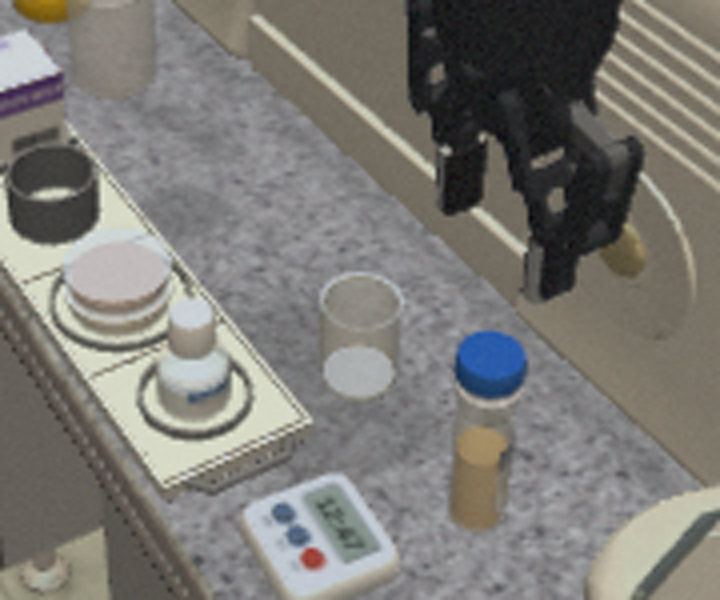

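The small bottle is centred in its ring at (195,390), and the tube stands at (485,440) below the gripper.

```bash
python3 -m jog '[{"tx":0,"ty":0,"tz":40,"ax":0,"ay":0,"az":0,"jaw":-0.4},{"tx":0,"ty":0,"tz":40,"ax":0,"ay":0,"az":0,"jaw":-0.4},{"tx":0,"ty":0,"tz":28,"ax":0,"ay":0,"az":0,"jaw":-0.4},{"tx":0,"ty":0,"tz":14,"ax":0,"ay":0,"az":0,"jaw":-0.4},{"tx":0,"ty":0,"tz":0,"ax":0,"ay":0,"az":0,"jaw":-0.4}]' 25;python3 -m jog '[{"tx":0,"ty":0,"tz":0,"ax":0,"ay":0,"az":0,"jaw":0},{"tx":0,"ty":0,"tz":0,"ax":0,"ay":0,"az":0,"jaw":0.15},{"tx":0,"ty":0,"tz":0,"ax":0,"ay":0,"az":0,"jaw":1},{"tx":0,"ty":0,"tz":0,"ax":0,"ay":0,"az":0,"jaw":1},{"tx":0,"ty":0,"tz":0,"ax":0,"ay":0,"az":0,"jaw":1}]';python3 -m jog '[{"tx":0,"ty":0,"tz":0,"ax":0,"ay":0,"az":0,"jaw":1},{"tx":0,"ty":0,"tz":-20,"ax":0,"ay":0,"az":0,"jaw":1},{"tx":0,"ty":0,"tz":-40,"ax":0,"ay":0,"az":0,"jaw":1},{"tx":0,"ty":0,"tz":-30,"ax":0,"ay":0,"az":0,"jaw":1},{"tx":0,"ty":0,"tz":0,"ax":0,"ay":0,"az":0,"jaw":1}]'; python3 go.py 434.5 206.5 153;
```

```text
time_s: 17.23
eef_pos: [528.3, -94.5, 53.3]
ee_rot: [-0.0, -0.0, 1.0, 0.0]
force: [-0.1, -0.1, 0.9]
grip_width: 0.702
grip_force: 0.0
time_s: 17.85
eef_pos: [529.5, -95.2, 54.5]
ee_rot: [0.001, -0.0, 1.0, -0.0]
force: [0.3, -0.3, 7.2]
grip_width: 0.362
grip_force: 21.7
time_s: 18.48
eef_pos: [529.7, -95.1, 145.5]
ee_rot: [0.002, -0.0, 1.0, -0.001]
force: [1.5, -0.8, -0.8]
grip_width: 0.361
grip_force: 21.9
t 18.48 pos [529.7 -95.1 145.5] turn [-0.002  0.004  0.   ] shift [ 95.1 301.6  -8.4] aligned shift [ 95.2 301.6  -7.5] w 0.361 F [ 1.5 -0.8 -0.8] gf 21.9
```

```bash
python3 -m jog '[{"tx":20,"ty":10,"tz":0,"ax":0,"ay":0,"az":0,"jaw":1},{"tx":35,"ty":30,"tz":0,"ax":0,"ay":0,"az":0,"jaw":1},{"tx":30,"ty":40,"tz":0,"ax":0,"ay":0,"az":0,"jaw":1},{"tx":10,"ty":50,"tz":0,"ax":0,"ay":0,"az":0,"jaw":1},{"tx":0,"ty":50,"tz":0,"ax":0,"ay":0,"az":0,"jaw":1}]';python3 -m jog '[{"tx":0,"ty":50,"tz":0,"ax":0,"ay":0,"az":0,"jaw":1},{"tx":0,"ty":40,"tz":0,"ax":0,"ay":0,"az":0,"jaw":1},{"tx":0,"ty":22,"tz":0,"ax":0,"ay":0,"az":0,"jaw":1},{"tx":0,"ty":9.5,"tz":0,"ax":0,"ay":0,"az":0,"jaw":1},{"tx":0,"ty":0,"tz":0,"ax":0,"ay":0,"az":0,"jaw":1}]';python3 -m jog '[{"tx":0,"ty":0,"tz":15,"ax":0,"ay":0,"az":0,"jaw":1},{"tx":0,"ty":0,"tz":20,"ax":0,"ay":0,"az":0,"jaw":1},{"tx":0,"ty":0,"tz":5,"ax":0,"ay":0,"az":0,"jaw":1},{"tx":0,"ty":0,"tz":0,"ax":0,"ay":0,"az":0,"jaw":1}]'; python3 go.py 434.5 206.5 64;python3 - <<'E'
from h import *
c=shot('side'); d=shot('top')
a=cv2.resize(c['color'][130:280,160:310],(400,400),interpolation=2);b=cv2.resize(d['color'][200:300,210:310],(400,400),interpolation=2)
cv2.imwrite('pics/tube2.png',np.hstack([a,b])[:,:,::-1])
E
```

```text
time_s: 19.1
eef_pos: [432.6, 86.5, 142.6]
ee_rot: [-0.001, 0.0, 1.0, 0.0]
force: [0.4, -0.5, -0.3]
grip_width: 0.362
grip_force: 21.7
time_s: 19.73
eef_pos: [433.5, 206.5, 142.8]
ee_rot: [-0.0, -0.0, 1.0, -0.0]
force: [0.5, 0.3, -0.8]
grip_width: 0.363
grip_force: 21.7
time_s: 20.23
eef_pos: [433.7, 206.3, 103.0]
ee_rot: [-0.0, 0.0, 1.0, -0.0]
force: [0.6, 0.7, -0.7]
grip_width: 0.361
grip_force: 21.7
t 20.23 pos [433.7 206.3 103. ] turn [-0.    -0.001 -0.   ] shift [-0.8  0.2 39. ] aligned shift [-0.8  0.2 39. ] w 0.361 F [ 0.6  0.7 -0.7] gf 21.7
```

View pics/tube2.png

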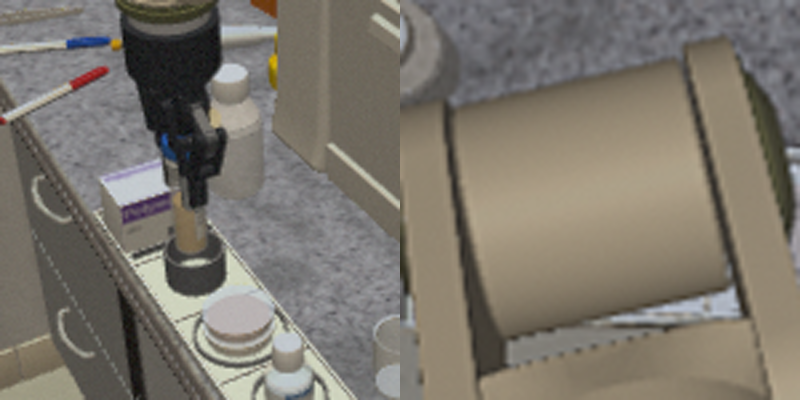

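The tube is upright over the collar at (195,260). Lowering.

```bash
python3 -m jog '[{"tx":-0.8,"ty":0.2,"tz":14,"ax":0,"ay":0,"az":0,"jaw":1},{"tx":0,"ty":0,"tz":14,"ax":0,"ay":0,"az":0,"jaw":1},{"tx":0,"ty":0,"tz":7,"ax":0,"ay":0,"az":0,"jaw":1},{"tx":0,"ty":0,"tz":3,"ax":0,"ay":0,"az":0,"jaw":1},{"tx":0,"ty":0,"tz":0,"ax":0,"ay":0,"az":0,"jaw":1}]';python3 -m jog '[{"tx":0,"ty":0,"tz":1.2,"ax":0,"ay":0,"az":0,"jaw":1},{"tx":0,"ty":0,"tz":0,"ax":0,"ay":0,"az":0,"jaw":1}]'
```

```text
time_s: 20.95
eef_pos: [434.6, 206.9, 65.2]
ee_rot: [-0.0, -0.0, 1.0, -0.0]
force: [-0.1, -0.3, -0.2]
grip_width: 0.361
grip_force: 21.7
time_s: 21.2
eef_pos: [434.9, 206.9, 64.5]
ee_rot: [0.001, -0.0, 1.0, 0.0]
force: [0.7, -0.5, 2.7]
grip_width: 0.363
grip_force: 21.7
```

```bash
python3 -m jog '[{"tx":0,"ty":0,"tz":0,"ax":0,"ay":0,"az":0,"jaw":-0.2},{"tx":0,"ty":0,"tz":0,"ax":0,"ay":0,"az":0,"jaw":-0.2},{"tx":0,"ty":0,"tz":0,"ax":0,"ay":0,"az":0,"jaw":-0.2},{"tx":0,"ty":0,"tz":-25,"ax":0,"ay":0,"az":0,"jaw":-0.2},{"tx":0,"ty":0,"tz":-40,"ax":0,"ay":0,"az":0,"jaw":-0.2}]';python3 -m jog '[{"tx":0,"ty":0,"tz":-50,"ax":0,"ay":0,"az":0,"jaw":-0.2},{"tx":0,"ty":0,"tz":-50,"ax":0,"ay":0,"az":0,"jaw":-0.2},{"tx":40,"ty":50,"tz":0,"ax":0,"ay":0,"az":0,"jaw":-0.2},{"tx":40,"ty":50,"tz":0,"ax":0,"ay":0,"az":0,"jaw":-0.2},{"tx":40,"ty":50,"tz":0,"ax":0,"ay":0,"az":0,"jaw":-0.2}]';python3 -m jog '[{"tx":30,"ty":50,"tz":0,"ax":0,"ay":0,"az":0,"jaw":-0.2},{"tx":30,"ty":50,"tz":0,"ax":0,"ay":0,"az":0,"jaw":-0.2},{"tx":20,"ty":40,"tz":0,"ax":0,"ay":0,"az":0,"jaw":-0.2},{"tx":0,"ty":0,"tz":0,"ax":0,"ay":0,"az":0,"jaw":-0.2}]'; python3 - <<'E'
from h import *
np.set_printoptions(precision=1,suppress=True)
c=shot('side'); d=shot('top')
a=cv2.resize(c['color'][130:330,160:380],(440,400),interpolation=2);b=cv2.resize(d['color'][190:290,150:440],(440,152),interpolation=2)
b=np.vstack([b,np.zeros((248,440,3),np.uint8)])
cv2.imwrite('pics/end.png',np.hstack([a[:,:400],b[:,:400]])[:,:,::-1])
P=cloud(d).reshape(-1,3)
for n,x,y,r,z0,z1 in[('tube',434.5,206.5,30,105,140),('bottle',439,37,25,55,85),('dish',437,122,45,32,60),('carton',432.5,291.3,60,56,80),('tall',530.6,322,35,100,140),('beaker',529,12,35,40,65)]:
    a=P[(np.hypot(P[:,0]-x,P[:,1]-y)<r)&(P[:,2]>z0)&(P[:,2]<z1)];print(n,(x,y),len(a),a.mean(0),(a.min(0)+a.max(0))[:2]/2,a[:,2].max())
E
```

```text
time_s: 21.82
eef_pos: [433.9, 206.7, 129.1]
ee_rot: [-0.001, -0.0, 1.0, -0.0]
force: [0.6, 0.2, 0.6]
grip_width: 0.599
grip_force: 0.0
time_s: 22.45
eef_pos: [316.0, 354.4, 229.2]
ee_rot: [0.0, 0.0, 1.0, 0.0]
force: [0.7, -0.4, 0.2]
grip_width: 0.6
grip_force: 0.0
time_s: 22.95
eef_pos: [235.7, 494.9, 228.5]
ee_rot: [-0.0, -0.002, 1.0, -0.0]
force: [0.4, -0.6, -0.1]
grip_width: 0.599
grip_force: 0.0
tube (434.5, 206.5) 238 [434.7 205.9 124.6] [435.6 205.5] 130.621834627319
bottle (439, 37) 122 [439.2  38.1  70.8] [438.8  37.6] 75.50086206775882
dish (437, 122) 662 [436.7 120.9  40.5] [437.1 121. ] 44.409463096826244
carton (432.5, 291.3) 997 [432.2 289.4  66.4] [432.7 290.1] 72.22894060463125
tall (530.6, 322) 283 [530.5 321.9 127.1] [531.6 322.9] 133.32267232679453
beaker (529, 12) 135 [529.4  12.5  53.2] [528.1  14.2] 61.64042251478588
```

View pics/end.png

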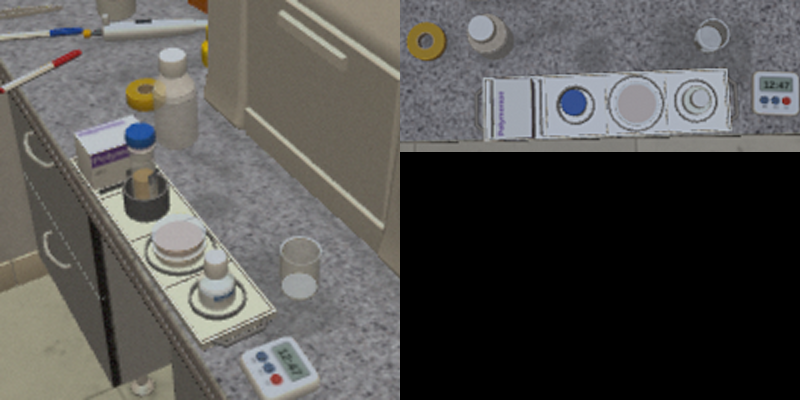

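All four things stand in their own seats, on centre and at the right heights. The tall bottle and the beaker haven't moved. Handing in.

```bash
python3 -c "
from rig import *
print(finish_job())"
```

```text
the job is handed in; nothing more can be done
None
```

The plating kit is packed and handed in (no verdict came back): by the last camera check the dishes, small bottle, tube and carton are within about 2 mm of their seat centres and fully down, and the tall bottle and beaker have not moved.

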